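Tilt the inspection mirror so the bench camera sees the tool tip, and hold it

TASK

Set up the inspection stand on the leather bench so that its camera sees the metal tip standing in the wooden tip holder, in the middle of the mirror. First swing the camera frame, by the post on the camera, until the camera points over the tip in the holder towards the mirror; then take the ball handle of the sprung mirror, tip it towards the camera until the reflected tip is in the middle of the mirror, and finish while holding the handle still at that angle, since the mirror springs back if let go. Leave the holder and the other things on the bench where they are.

Things in the scene. Friction and masses are not known exactly. Their poses are not given: they have to be found in the camera images.
- swivel (a joint): angle (rad) of the camera frame about the stand's upright axis, growing anticlockwise seen from above, limits -1.6 and 1.6; stiff (0.15 N m of friction), stays where left. The frame: two aluminium rails 80 mm apart, camera at one end, mirror on the axis at the other. Stand fixed to the bench: round steel base 84 mm across, 12 mm thick, slim column
- mirror (a joint): tilt (rad) of the mirror on a level pin: 0 is upright, squarely facing the camera (a stop; a spring keeps it there); grows as its top and ball handle are tipped towards the camera, glass turning down; limit 0.75. Spring: 0.1 N m at 0, plus 0.4 N m per rad (2 to 3.5 N at the handle). The camera looks level at its centre; the reflected sight goes back below the camera, down by twice the tilt
- swivel_axis (a point): centre of the mirror, on the stand's upright axis and on the tilt pin, 180 mm above the bench. Turns with the camera frame: x points level from the camera to the mirror, y is the tilt pin, z is up
- camera (a point): front of the lens of the camera, 116 mm from the mirror's centre and level with it; same axes as swivel_axis. The camera is a grey cylinder 36 mm across and 60 mm long lying in the frame
- post (a point): grip point on the upright round steel post on top of the camera, 16 mm across, by which the frame is swung; 160 mm from the stand's axis, 225 mm above the bench. The post stands free from 18 mm above to 27 mm below this point (there the camera begins)
- handle: light wooden ball handle, 24 mm across, on a thin (7 mm) stalk on the back of the mirror; origin at the ball's centre, 90 mm from the mirror's centre. At tilt 0 the stalk leans 0.35 rad from upright away from the camera; at tilt 0.35 it is upright. The mirror is a 60 mm square plate
- sight_line (a point): the camera's line of sight after the mirror, an imaginary line: origin at the mirror's centre, its own -x axis points along the reflected line of sight (level to the camera at tilt 0, lower by twice the tilt)
- tip (a point): middle of the steel tip (10 mm across, standing 20 mm out of the wood, its middle 50 mm above the bench) in the loose brown wooden tip holder (84 x 36 mm, 36 mm high; the tip stands half-way along it); the thing to be seen in the mirror. About 95 to 215 mm, level, from the stand's axis
- pen_centre (a point): middle of a wooden-handled heat pen lying on a small rest, 160 mm long, along its x, 26 mm thick, 26 mm high; leave alone
- jar_centre (a point): amber jar of edge dye, 60 mm across, 70 mm high, its middle; leave alone
- weight_centre (a point): brass weight, 56 mm across, 65 mm high with a knob on top, its middle; leave alone
There are look-alikes about, which are no part of the job. Of the things that look like the part that bears tip, the middle-sized one is meant.

How it is judged:
By the outcome, as a careful person would: the job done as asked, in the order asked, and still so for the second after the job is handed in, while the arm keeps its last pose, push and grip.
It also fails if it takes over 45 s, if anything falls off the work surface, if the arm or the gripper's body presses on something with over 40 N, if the wrist force passes 120 N, or if a joint passes its speed limit or range.

ROBOT

A 6-joint arm with a two-finger parallel gripper is mounted at the origin on the work surface. World frame = base frame: x ahead of the robot, y to its left, z up, the work surface at z = 0. Lengths are in mm, angles in degrees, forces in N, time in s.
With the tool pointing down it reaches from about 350 to 850 mm from the base axis. Payload 8.1 kg.
Tool frame: the origin (TCP) lies between the finger pads; the fingertips stand 17 mm ahead of it and the grasp point (between the pads) lies 2 mm behind it; z points along the fingers, y is the line along which they close (so a half turn about z gives the same grasp; the last joint's range is limited). The gripper opens to 85 mm and grips with 20 to 120 N. Pads are 22 mm wide; open, the fingers measure 114 mm over their backs; the gripper's body (76 mm by 85 mm) begins 54 mm behind the grasp point. The pads swing forward as they close: fully open they stand 13 mm farther back than shut.
Start: joints at [-77.086, 7.471, 85.268, -0, 87.261, -4.893], TCP at [183.512, -571.252, 211.592] pointing down, gripper open.
Joint ranges: [-169.43, 169.43], [-51.17, 129.36], [1.28, 143.12], [-76.62, 256.62], [0, 156.53], [-152.29, 152.29]. Speed limits (degrees/s): [136.94, 136.94, 159.86, 180, 180, 180].

INTERFACE

Orientations are given as [roll, pitch, yaw] about the fixed x, y, z axes, in that order (R = Rz(yaw) Ry(pitch) Rx(roll)).
In Python, from bench import sense, snapshot, hand_in, trace, place_of gives the robot as it stands.
- The arm moves only by the shell command python3 -m handwheel 'ROWS' [FORCE]. ROWS is JSON, a list of rows, each a list of 7 numbers: the opening, from -1 (shut) to 1 (fully open), then the shift along the tool's x, y, z in cm, then the turn, a rotation vector about the tool's x, y, z in rad. A call has 1 to 12 rows; each row shifts and turns the commanded pose from where the row before left it, along the tool's axes as they then stand; what a row does not reach is not made up. A row lasts 1/12 s, in which the tool goes at most 41.7 mm and 7.16 degrees, less where a joint would pass 70% of its speed; a pose out of reach is approached as far as the arm can. A call with a gripper value outside its range is refused whole. The fingers move at their own pace and stop on an object; FORCE is the grip in N (left out, the last holds). Time passes only in rows, so rows that do not move let the fingers close. It gives the time, the measured TCP pose, the force, the opening and the grip force at its end, in the units of the state.
- sense(): the state, without advancing time (a new reading comes with each control period).
- snapshot(name): name is "scene" or "top"; returns a dict with "image" (384x512x3 uint8, red, green, blue), "intrinsics" (3x3 intrinsics, pixels), "R" (3x3) and "t" (3): a world point X has camera coordinates R X + t. Camera axes: x right, y down, z forward; pixel columns grow to the right and rows downward; lengths in mm; the calibration is good to about 2 mm. A picture is of the moment at which its call begins. There is no depth.
- hand_in(): hands the job in; it is judged then, once.
Trained networks look in a picture, given as the dict that the camera call returned (one of the last four; its "shot" number tells which), for a name from the list of things; names that differ only in an ending like _2 or _b are one class to them, and where a whole thing is asked for, a point or a joint stands for the part that bears it (a point fixed in the world has none). Each returns a list of dicts, best first, with "conf" (0 to 1); they miss things now and then, are a little off and sometimes report something else, mostly with a low value. They report only what shows in the picture. A call takes as long as a camera call. They do not tell look-alikes from the thing itself.
- trace(picture, query): "pixels" (384x512 bool, what is visible of it).
- place_of(picture, query): "location" ([x, y, z] in mm, in world coordinates, good to about 4 mm: a listed point, or the origin of a listed thing).
The state is a dict: "time": time; "joint_pos": joint angles; "qd": joint speeds; "joint_efforts": joint torques, N m; "tool_pos": TCP position; "tcp_rot": TCP orientation; "ft_force": force on the tool from outside, world axes, zero at the start; "wrist_torque": the same for the moment, N m; "finger_gap": finger opening in mm; "grip_force": force on a finger pad.
Only numpy, scipy, OpenCV 4.12 (cv2) and the standard library are available. Lean on these libraries where they do the work, as an engineer would, in place of code of your own. Each camera call takes 0.05 s, during which the arm holds its last target. There are 200 camera calls.

## Working session

There is one attempt and no reset: what is moved stays moved. The work goes in short steps, Python scripts to look and compute and a shell command to move; the robot and the scene stay as the last step left them, time stands still between calls to the robot, and variables do not carry over. Pictures are saved under pics/ and viewed, at most 10 in all, crops included, and the job is handed in when it is done.

```bash
mkdir -p pics; ls; cat > h.py <<'E'
import numpy as np,cv2
from bench import *
def save(p,n): cv2.imwrite('pics/'+n+'.png',p['image'][:,:,::-1])
E
python3 - <<'E'
from h import *
s=sense();print(s['tool_pos'],s['tcp_rot'],s['finger_gap'])
P={n:snapshot(n) for n in('scene','top')}
for n,p in P.items():
    save(p,n+'0')
    print(n,'cam pos',(-p['R'].T@p['t']).round())
    for q in('swivel_axis','camera','post','handle','tip','pen_centre','jar_centre','weight_centre'):
        print(q,[(np.round(d['location']).tolist(),round(d['conf'],2)) for d in place_of(p,q)])
im=np.hstack([P['scene']['image'],P['top']['image']])
E
```

```text
pics
[ 183.40473962 -570.68543353  210.55830303] [-1.79895896e+02 -9.01740448e-03  1.78093118e+01] 85.3508981262351
scene cam pos [1157.  313. 1265.]
swivel_axis [([650.0, -37.0, 184.0], 0.9)]
camera [([578.0, -120.0, 182.0], 0.83)]
post [([548.0, -154.0, 228.0], 0.87)]
handle [([652.0, -37.0, 183.0], 0.75), ([677.0, -11.0, 269.0], 0.37)]
tip [([490.0, 164.0, 67.0], 0.98), ([486.0, 30.0, 44.0], 0.77), ([396.0, 12.0, 38.0], 0.62)]
pen_centre [([512.0, -415.0, 18.0], 0.58)]
jar_centre [([476.0, 429.0, 32.0], 0.84)]
weight_centre [([510.0, -415.0, 16.0], 0.63), ([781.0, -21.0, 34.0], 0.56)]
top cam pos [ 354.   18. 1728.]
swivel_axis [([657.0, -34.0, 180.0], 0.79)]
camera [([577.0, -116.0, 179.0], 0.77), ([785.0, -19.0, 36.0], 0.37)]
post [([549.0, -150.0, 222.0], 0.62)]
handle [([674.0, -10.0, 264.0], 0.44)]
tip [([493.0, 161.0, 65.0], 0.76), ([473.0, 429.0, 34.0], 0.71), ([399.0, 17.0, 40.0], 0.63), ([485.0, 29.0, 51.0], 0.49), ([578.0, -119.0, 179.0], 0.16)]
pen_centre [([509.0, -419.0, 17.0], 0.69)]
jar_centre [([473.0, 426.0, 34.0], 0.69)]
weight_centre [([782.0, -21.0, 35.0], 0.79), ([573.0, -118.0, 181.0], 0.74), ([654.0, -36.0, 184.0], 0.62)]
```

View pics/scene0.png

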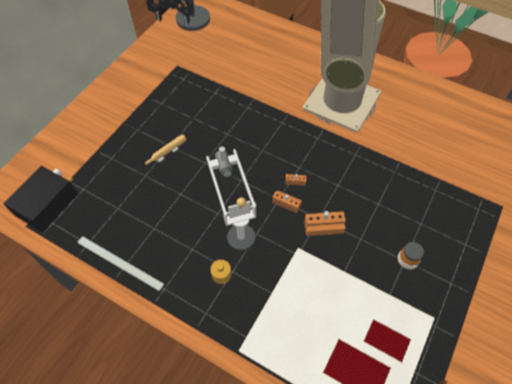

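View pics/top0.png

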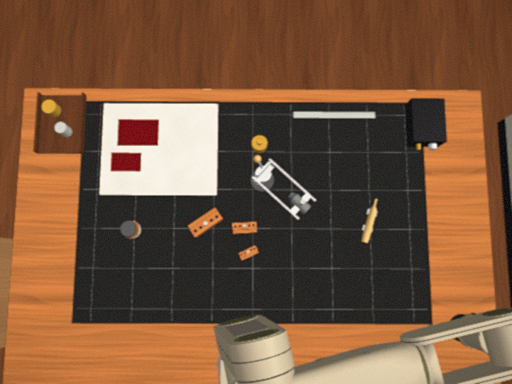

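The scene view shows the stand (mirror about px 240,215, camera 223,160) and three look-alike holders: small (296,180), middle (287,201) and large (325,222). The top view agrees, with the middle one at (244,228). So the tip is at about (486,30,50), 180 mm from the axis at (653,-36). I'll swing the frame about 69° clockwise and tilt the mirror about 0.31 rad.

```bash
python3 -m handwheel '[[1,0,0,-3,0,0,0],[1,0,0,-3,0,0,0],[1,0,0,-3,0,0,0],[1,3.4,-2.05,0,0,0,0],[1,3.4,-2.05,0,0,0,0],[1,3.4,-2.05,0,0,0,0],[1,3.4,-2.05,0,0,0,0],[1,3.4,-2.05,0,0,0,0],[1,3.4,-2.05,0,0,0,0],[1,3.4,-2.05,0,0,0,0],[1,3.4,-2.05,0,0,0,0],[1,3.4,-2.05,0,0,0,0]]' 20
python3 -m handwheel '[[1,3.4,-2.05,0,0,0,0],[1,3.4,-2.05,0,0,0,0],[1,3.4,-2.05,0,0,0,0],[1,3.4,-2.05,0,0,0,0],[1,0,0,0,0,0,-0.1],[1,0,0,0,0,0,-0.1],[1,0,0,0,0,0,-0.1],[1,0,0,0,0,0,-0.1],[1,0,0,0,0,0,-0.11],[1,0,0,0,0,0,0],[1,0,0,0,0,0,0]]'
python3 - <<'E'
from h import *
for n in('scene','top')*2:
    p=snapshot(n)
    for q in('swivel_axis','camera','post','tip'):
        print(n,q,[(np.round(d['location'],1).tolist(),round(d['conf'],2)) for d in place_of(p,q)])
E
```

```text
time: 1.9
tool_pos: [419.4, -300.3, 301.9]
tcp_rot: [180.0, -0.0, 17.8]
ft_force: [0.5, -0.0, -0.4]
finger_gap: 85.7
grip_force: 0.0
time: 2.82
tool_pos: [522.8, -182.3, 301.6]
tcp_rot: [180.0, -0.0, 46.8]
ft_force: [-0.1, -0.3, 0.6]
finger_gap: 85.8
grip_force: 0.0
scene swivel_axis [([650.8, -37.7, 183.4], 0.86)]
scene camera [([579.3, -120.7, 181.7], 0.9)]
scene post [([548.6, -153.0, 227.6], 0.55), ([475.2, 431.9, 31.2], 0.4)]
scene tip [([484.2, 30.6, 49.2], 0.9), ([493.9, 164.4, 64.3], 0.9), ([395.0, 14.9, 38.1], 0.53)]
top swivel_axis [([654.7, -35.0, 181.7], 0.8)]
top camera [([574.6, -116.6, 181.0], 0.58)]
top post [([545.9, -153.0, 225.1], 0.78)]
top tip [([486.8, 32.4, 52.4], 0.62), ([493.7, 161.9, 63.4], 0.59), ([398.6, 16.2, 39.5], 0.41)]
scene swivel_axis [([550.7, -151.3, 225.8], 0.7), ([650.0, -37.4, 184.5], 0.57)]
scene camera [([575.8, -119.8, 181.0], 0.56)]
scene post [([548.1, -150.9, 227.3], 0.87)]
scene tip [([495.2, 163.7, 67.6], 0.94), ([486.6, 31.0, 46.6], 0.65)]
top swivel_axis [([653.5, -36.3, 183.3], 0.81)]
top camera [([577.3, -117.0, 182.1], 0.65)]
top post [([549.3, -153.5, 225.2], 0.95), ([484.2, 30.8, 52.2], 0.25)]
top tip [([492.0, 161.8, 63.0], 0.83), ([484.9, 29.6, 54.5], 0.58), ([398.2, 17.0, 39.9], 0.58)]
```

```bash
python3 -m handwheel '[[1,2,-0.1,0,0,0,0],[1,1.9,-0.1,0,0,0,0],[1,0,0,2.5,0,0,0],[1,0,0,2.5,0,0,0],[1,0,0,2.6,0,0,0],[1,0,0,0,0,0,0],[-1,0,0,0,0,0,0],[-1,0,0,0,0,0,0],[-1,0,0,0,0,0,0],[-1,0,0,0,0,0,0],[-1,0,0,0,0,0,0],[-1,0,0,0,0,0,0]]' 30
python3 -m handwheel '[[-1,0,0,0,0,0,0],[-1,0,0,0,0,0,0],[-1,0,0,0,0,0,0]]'
```

```text
time: 4.82
tool_pos: [548.4, -152.7, 226.7]
tcp_rot: [179.9, -0.0, 47.0]
ft_force: [-0.3, 0.2, -0.3]
finger_gap: 12.4
grip_force: 0.0
time: 5.07
tool_pos: [547.9, -152.5, 225.6]
tcp_rot: [-180.0, 0.0, 47.0]
ft_force: [-0.6, -0.3, -0.8]
finger_gap: -0.1
grip_force: 0.0
```

```bash
python3 - <<'E'
from h import *
p=snapshot('scene');q=snapshot('top')
for a in(p,q):
    for k in('post','camera','swivel_axis'): print(k,[(np.round(d['location'],1).tolist(),round(d['conf'],2)) for d in place_of(a,k)])
def crop(a,X):
    c=a['R']@np.array(X)+a['t'];u=a['intrinsics']@c;u=u[:2]/u[2];print(u)
    x,y=(u-[60,60]).astype(int);x=max(x,0);y=max(y,0)
    return cv2.resize(a['image'][y:y+120,x:x+120],(400,400),interpolation=cv2.INTER_CUBIC)
cv2.imwrite('pics/c1.png',np.hstack([crop(p,[570,-130,200]),crop(q,[570,-130,200])])[:,:,::-1])
E
```

```text
post [([547.3, -151.6, 229.9], 0.94)]
camera [([576.3, -118.2, 182.5], 0.87)]
swivel_axis [([651.1, -36.8, 180.8], 0.89)]
post [([547.8, -149.5, 225.4], 0.96)]
camera [([574.2, -117.5, 178.8], 0.7)]
swivel_axis [([651.6, -33.4, 179.6], 0.95)]
[225.41106591 165.95906957]
[294.05441854 195.21573942]
```

View pics/c1.png

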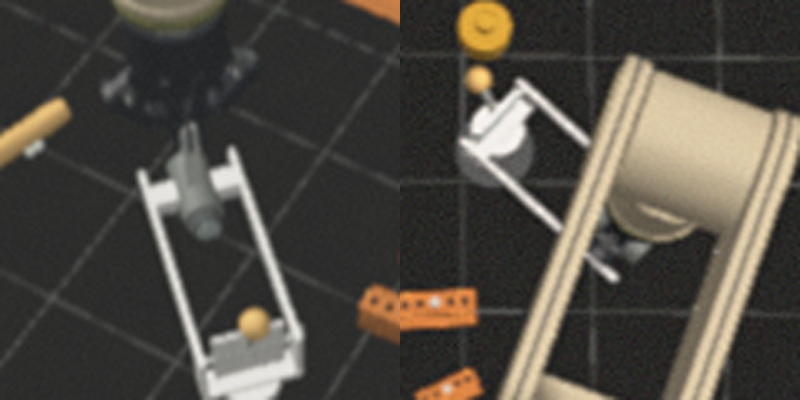

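The scene crop shows the fingers shut just behind or above the camera at about (190,130), and the gap is zero, so they missed the post. I'll look closer, with the expected points overlaid.

```bash
python3 - <<'E'
from h import *
p=snapshot('scene')
im=p['image'].copy()
def pr(X):
    c=p['R']@np.array(X,float)+p['t'];u=p['intrinsics']@c;return u[:2]/u[2]
s=sense();T=s['tool_pos'];print(T)
o=np.array([195,135]);k=9
z=cv2.resize(im[o[1]:o[1]+60,o[0]:o[0]+60],None,fx=k,fy=k,interpolation=cv2.INTER_CUBIC)
z2=z.copy()
f=lambda X:tuple(int(v) for v in (pr(X)-o+.5)*k)
d=np.array([.67,.74,0])
for X,c in(((548,-152,243),(255,0,0)),((548,-152,198),(0,255,0)),(T+[0,0,-17],(255,255,0)),(np.array([652,-36.5,180])-116*d,(0,255,255)),(np.array([652,-36.5,180])-176*d,(255,0,255))):
    print(pr(X));cv2.circle(z2,f(X),5,c,-1)
z=cv2.resize(np.hstack([z,z2]),(800,400));cv2.imwrite('pics/c2.png',z[:,:,::-1])
E
```

```text
[ 547.9333728  -152.42796647  225.55374612]
[221.90439382 147.99814898]
[222.97098193 157.55827165]
[222.6096555 155.2880275]
[227.34656795 172.20031762]
[221.61253952 155.682487  ]
```

View pics/c2.png

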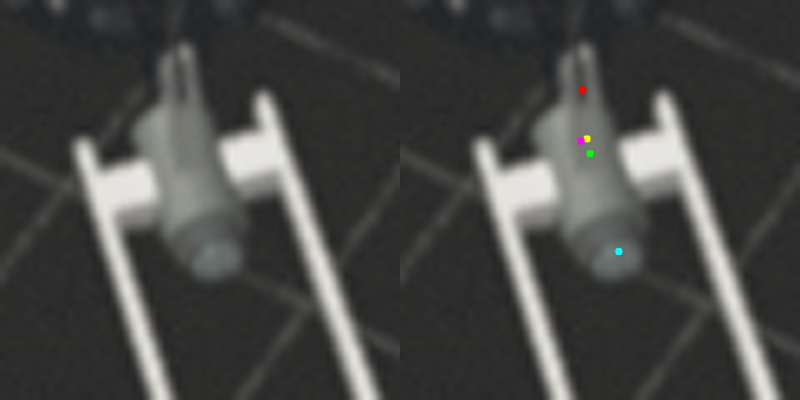

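```bash
python3 -m handwheel '[[1,0,0,0,0,0,0],[1,0,0,0,0,0,0],[1,0,0,0,0,0,0],[1,0,0,0,0,0,0],[1,0,0,0,0,0,0],[1,0,0,0,0,0,0],[1,0,0,0,0,0,0],[1,0,0,0,0,0,0]]'
python3 - <<'E'
from h import *
p=snapshot('scene');o=np.array([195,125])
im=p['image'];m=trace(p,'post');print(len(m))
z=im[o[1]:o[1]+70,o[0]:o[0]+70];z2=z.copy()
if m:
    w=m[0]['pixels'];ys,xs=np.where(w);print(m[0]['conf'],xs.min(),xs.max(),ys.min(),ys.max(),xs.mean(),ys.mean())
z=cv2.resize(z,(560,560),interpolation=cv2.INTER_CUBIC);cv2.imwrite('pics/c3.png',z[:,:,::-1])
print([(np.round(d['location'],1).tolist(),round(d['conf'],2)) for d in place_of(p,'post')])
E
```

```text
time: 6.18
tool_pos: [548.0, -152.5, 225.6]
tcp_rot: [180.0, -0.0, 47.0]
ft_force: [-0.2, -0.5, 0.8]
finger_gap: 85.5
grip_force: 0.0
1
0.72 208 255 147 226 232.2801393728223 189.1609756097561
[([547.8, -152.9, 230.6], 0.96)]
```

View pics/c3.png

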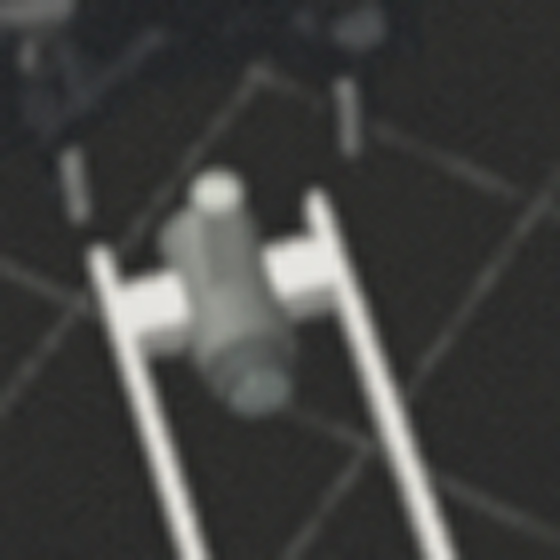

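```bash
python3 - <<'E'
from h import *
from scipy.optimize import least_squares
p=snapshot('scene');K,R,t=p['intrinsics'],p['R'],p['t']
def pr(X):
    u=K@(R@np.array(X,float)+t);return u[:2]/u[2]
y=np.array([.731,-.682,0])
for w in(85.5,95):
  for a,b in(((75,220),(350,155)),((68,150),(342,80))):
    A=np.array(a)/8+[195,125]-.5;B=np.array(b)/8+[195,125]-.5
    f=lambda C:np.r_[pr(C-s*y*w/2)-A,pr(C+s*y*w/2)-B]
    for s in(1,-1):
        r=least_squares(f,[548,-152,225]);print(w,s,r.x.round(1),r.cost.round(2))
print(pr([548,-152,222]-y*43),pr([548,-152,222]+y*43),A,B,K[0,0])
E
```

```text
85.5 1 [-3873605.  -2974792.9 -6511662.4] 312.0
85.5 -1 [620.6 -98.7 363.8] 0.02
85.5 1 [-4280111.7 -3284649.2 -6909832.8] 312.49
85.5 -1 [ 606.2 -109.5  376.2] 0.06
95 1 [-4171661.1 -3203645.3 -7012652.6] 312.0
95 -1 [ 561.1 -144.5  263.7] 0.02
95 1 [-4280111.7 -3284649.2 -6909832.8] 312.5
95 -1 [ 545.1 -156.4  277.5] 0.06
[237.33067911 148.86612012] [207.32814899 156.23449442] [203.   143.25] [237.25 134.5 ] 463.25291785066173
```

The post top (px 222,148) is where expected, but the fingertips look about 20 mm or more higher than the reported TCP implies. I'll half close, go lower in steps and watch the force.

```bash
python3 -m handwheel '[[0,0,0,0,0,0,0],[0,0,0,0,0,0,0],[0,0,0,0,0,0,0],[0,0,0,0,0,0,0],[0,0,0,0.7,0,0,0],[0,0,0,0.7,0,0,0],[0,0,0,0,0,0,0]]'
python3 - <<'E'
from h import *
p=snapshot('scene');o=np.array([195,125])
z=p['image'][o[1]:o[1]+70,o[0]:o[0]+70]
cv2.imwrite('pics/c4.png',cv2.resize(z,(560,560),interpolation=cv2.INTER_CUBIC)[:,:,::-1])
E
```

```text
time: 6.97
tool_pos: [547.0, -152.1, 209.2]
tcp_rot: [-179.8, 0.1, 47.0]
ft_force: [-0.3, 0.4, -0.2]
finger_gap: 42.6
grip_force: 0.0
```

View pics/c4.png

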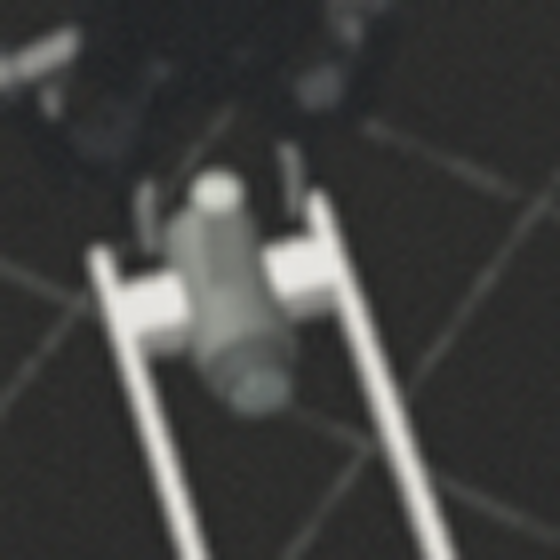

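The fingertips (px 145,250 and 290,212 in the crop) now straddle the post well below its top. Closing.

```bash
python3 -m handwheel '[[-1,0,0,0,0,0,0],[-1,0,0,0,0,0,0],[-1,0,0,0,0,0,0],[-1,0,0,0,0,0,0],[-1,0,0,0,0,0,0],[-1,0,0,0,0,0,0]]' 30
```

```text
time: 7.52
tool_pos: [548.0, -152.5, 211.9]
tcp_rot: [180.0, -0.0, 47.0]
ft_force: [-0.7, -0.2, 1.0]
finger_gap: 14.3
grip_force: 29.3
```

```bash
python3 -m handwheel '[[-1,0.08,-1.6,0,0,0,0.1],[-1,0.08,-1.6,0,0,0,0.1],[-1,0.08,-1.6,0,0,0,0.1],[-1,0.08,-1.6,0,0,0,0.1],[-1,0,0,0,0,0,0]]' 
python3 - <<'E'
from h import *
for n in('scene','top'):
    p=snapshot(n)
    for k in('post','camera','swivel_axis','tip'): print(n,k,[(np.round(d['location'],1).tolist(),round(d['conf'],2)) for d in place_of(p,k)])
E
```

```text
time: 7.93
tool_pos: [509.2, -99.3, 211.8]
tcp_rot: [-180.0, 0.1, 23.8]
ft_force: [-6.1, -3.2, 2.2]
finger_gap: 14.2
grip_force: 30.0
scene post [([509.4, -99.7, 227.7], 0.75)]
scene camera [([550.2, -81.2, 181.5], 0.77)]
scene swivel_axis [([649.9, -38.3, 180.3], 0.61)]
scene tip [([490.3, 164.0, 64.6], 0.83), ([486.2, 27.6, 46.7], 0.79), ([395.1, 16.4, 37.3], 0.58)]
top post [([512.8, -100.4, 223.5], 0.64)]
top camera []
top swivel_axis [([651.2, -31.7, 180.8], 0.57)]
top tip [([490.9, 160.4, 64.6], 0.82), ([399.2, 15.2, 41.5], 0.55)]
```

```bash
python3 -m handwheel '[[-1,0.02,-1.6,0,0,0,0.1],[-1,0.02,-1.6,0,0,0,0.1],[-1,0.05,-1.6,0,0,0,0.1],[-1,0.08,-1.6,0,0,0,0.1],[-1,0.08,-1.6,0,0,0,0.1],[-1,0.08,-1.6,0,0,0,0.1],[-1,0.08,-1.6,0,0,0,0.1],[-1,0.06,-1.4,0,0,0,0.09],[-1,0,0,0,0,0,0],[-1,0,0,0,0,0,0]]' 
python3 - <<'E'
from h import *
for n in('scene','top')*2:
    p=snapshot(n)
    for k in('post','camera','swivel_axis','tip','handle'): print(n,k,[(np.round(d['location'],1).tolist(),round(d['conf'],2)) for d in place_of(p,k)][:3])
E
```

```text
time: 9.27
tool_pos: [505.7, 22.9, 211.8]
tcp_rot: [-180.0, 0.1, -21.0]
ft_force: [-6.4, 2.3, 3.3]
finger_gap: 14.3
grip_force: 30.3
scene post [([505.8, 21.9, 229.8], 0.69)]
scene camera [([549.4, 6.2, 179.6], 0.67), ([650.4, -35.7, 183.4], 0.55)]
scene swivel_axis [([651.2, -34.6, 184.2], 0.78)]
scene tip [([395.5, 14.1, 34.2], 0.63), ([487.2, 28.2, 47.5], 0.57), ([490.8, 162.6, 65.4], 0.56)]
scene handle [([682.2, -45.9, 264.0], 0.43)]
top post [([507.5, 21.1, 224.2], 0.74)]
top camera []
top swivel_axis [([651.0, -34.6, 180.7], 0.97)]
top tip [([491.9, 159.8, 66.6], 0.69), ([484.4, 29.0, 54.2], 0.62), ([399.8, 13.3, 41.5], 0.56)]
top handle [([683.8, -46.6, 264.9], 0.45)]
scene post [([503.8, 21.4, 229.5], 0.78)]
scene camera [([545.3, 6.9, 181.5], 0.89)]
scene swivel_axis [([653.0, -36.8, 182.2], 0.56)]
scene tip [([492.1, 163.3, 65.5], 0.85), ([395.4, 13.4, 36.1], 0.63), ([490.4, 26.6, 49.6], 0.5)]
scene handle [([681.8, -44.4, 265.0], 0.41)]
top post [([507.2, 22.6, 225.6], 0.9)]
top camera []
top swivel_axis [([653.7, -37.2, 181.4], 0.71)]
top tip [([490.8, 158.1, 64.3], 0.9), ([483.8, 31.1, 54.3], 0.78), ([398.1, 15.5, 42.6], 0.71)]
top handle [([682.1, -43.4, 262.5], 0.61)]
```

Frame yaw and tip bearing agree to about 0.3° (both about -21°) in both cameras. Next: release, rise, go over the handle and turn 90° so the jaws close along the frame.

```bash
python3 -m handwheel '[[0,0,0,0,0,0,0],[0,0,0,0,0,0,0],[0,0,0,0,0,0,0],[0,0,0,0,0,0,0],[0,0,0,-2.5,0,0,0],[0,0,0,-2.5,0,0,0],[0,0,0,-3,0,0,0],[0,0,0,-3,0,0,0],[0,3.8,0,0,0,0,-0.12],[0,3.8,0,0,0,0,-0.12],[0,0,0,0,0,0,-0.12],[0,0,0,0,0,0,0]]' 
python3 - <<'E'
from h import *
for n in('scene','top'):
    p=snapshot(n)
    for k in('post','camera','swivel_axis','tip','handle'): print(n,k,[(np.round(d['location'],1).tolist(),round(d['conf'],2)) for d in place_of(p,k)][:3])
E
```

```text
time: 11.47
tool_pos: [579.2, -2.0, 318.8]
tcp_rot: [-180.0, 0.3, -0.2]
ft_force: [-0.3, 0.3, 1.0]
finger_gap: 42.9
grip_force: 0.0
scene post [([506.5, 24.7, 227.4], 0.77)]
scene camera [([546.4, 1.8, 178.7], 0.88)]
scene swivel_axis [([649.9, -36.8, 182.6], 0.72)]
scene tip [([491.4, 162.9, 64.3], 0.58), ([486.5, 29.9, 49.1], 0.53), ([396.4, 14.4, 36.3], 0.53)]
scene handle [([683.8, -46.3, 267.4], 0.45)]
top post [([506.6, 22.8, 225.2], 0.65)]
top camera [([545.7, 6.6, 179.1], 0.57)]
top swivel_axis []
top tip [([494.9, 160.0, 61.5], 0.95), ([484.5, 32.0, 51.7], 0.66)]
top handle []
```

```bash
python3 -m handwheel '[[0,3.5,1.45,0,0,0,0],[0,3.5,1.45,0,0,0,0],[0,3.4,1.45,0,0,0,0],[0,0,0,0,0,0,-0.12],[0,0,0,0,0,0,-0.12],[0,0,0,0,0,0,-0.12],[0,0,0,0,0,0,-0.12],[0,0,0,0,0,0,-0.12],[0,0,0,0,0,0,-0.12],[0,0,0,0,0,0,-0.12],[0,0,0,0,0,0,-0.12]]' 
python3 -m handwheel '[[0,0,0,0,0,0,-0.12],[0,0,0,0,0,0,-0.12],[0,0,0,0,0,0,0],[0,0,0,0,0,0,0]]' 
```

```text
time: 12.98
tool_pos: [682.0, -45.7, 321.5]
tcp_rot: [-180.0, 0.0, 54.8]
ft_force: [-0.2, 0.8, 0.8]
finger_gap: 42.3
grip_force: 0.0
time: 13.32
tool_pos: [682.0, -45.7, 321.5]
tcp_rot: [-180.0, 0.0, 68.0]
ft_force: [-0.1, -0.3, 0.0]
finger_gap: 42.7
grip_force: 0.0
```

```bash
python3 -m handwheel '[[0,0,0.1,2.2,0,0,-0.017],[0,0,0,2.2,0,0,0],[0,0,0,2.1,0,0,0],[0,0,0,0,0,0,0],[0,0,0,0,0,0,0]]' 
python3 - <<'E'
from h import *
p=snapshot('scene')
def pr(X):
    c=p['R']@np.array(X,float)+p['t'];u=p['intrinsics']@c;return u[:2]/u[2]
o=np.array([205,165])
for X in([683,-45.4,264.6],[683,-45.4,250],sense()['tool_pos']):print((pr(X)-o+.5)*8)
z=p['image'][o[1]:o[1]+70,o[0]:o[0]+70]
cv2.imwrite('pics/c5.png',cv2.resize(z,(560,560),interpolation=cv2.INTER_CUBIC)[:,:,::-1])
E
```

```text
time: 13.73
tool_pos: [681.9, -46.0, 255.1]
tcp_rot: [-179.8, 0.0, 69.0]
ft_force: [0.8, 0.9, 0.6]
finger_gap: 42.7
grip_force: 0.0
[192.65459951 264.64146125]
[195.17086743 288.0668818 ]
[192.13524988 275.35541876]
```

View pics/c5.png

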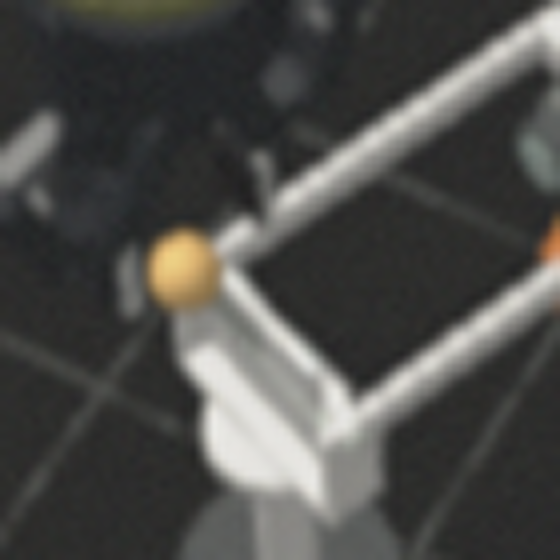

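The ball (px 183,268) is between the pads (130,315 / 262,215), but the tips reach only about to its middle. Going 14 mm lower, then closing.

```bash
python3 -m handwheel '[[0,0,0,0.7,0,0,0],[0,0,0,0.7,0,0,0],[0,0,0,0,0,0,0],[-1,0,0,0,0,0,0],[-1,0,0,0,0,0,0],[-1,0,0,0,0,0,0],[-1,0,0,0,0,0,0],[-1,0,0,0,0,0,0],[-1,0,0,0,0,0,0]]' 30
python3 - <<'E'
from h import *
for n in('scene','top'):
    p=snapshot(n)
    for k in('post','swivel_axis','tip','handle','sight_line'): print(n,k,[(np.round(d['location'],1).tolist(),round(d['conf'],2)) for d in place_of(p,k)][:3])
print(sense()['wrist_torque'])
E
```

```text
time: 14.53
tool_pos: [683.1, -46.2, 243.0]
tcp_rot: [180.0, -0.0, 69.2]
ft_force: [-0.6, 0.3, 1.6]
finger_gap: 21.6
grip_force: 29.5
scene post [([504.6, 22.2, 226.1], 0.71)]
scene swivel_axis [([650.9, -38.3, 185.6], 0.66)]
scene tip [([493.1, 163.2, 64.5], 0.79), ([487.7, 31.6, 48.5], 0.68), ([396.6, 14.4, 37.0], 0.63)]
scene handle [([680.2, -46.3, 264.2], 0.43)]
scene sight_line []
top post []
top swivel_axis [([654.2, -34.9, 180.0], 0.75), ([485.0, 30.7, 53.6], 0.73)]
top tip [([490.8, 160.8, 66.8], 0.72), ([484.2, 32.7, 53.5], 0.54)]
top handle []
top sight_line []
[-0.09242294 -0.07443122 -0.03988006]
```

The handle is held. I'll translate the ball along its 90 mm arc to tilt 0.313, checking partway.

```bash
python3 -m handwheel '[[-1,0,-0.26,-0.09,0,0,0],[-1,0,-0.27,-0.09,0,0,0],[-1,0,-0.27,-0.07,0,0,0],[-1,0,-0.28,-0.07,0,0,0],[-1,0,-0.27,-0.06,0,0,0],[-1,0,-0.28,-0.05,0,0,0],[-1,0,0,0,0,0,0]]'; python3 -m handwheel '[[-1,0,-0.28,-0.04,0,0,0],[-1,0,-0.28,-0.03,0,0,0],[-1,0,-0.28,-0.02,0,0,0],[-1,0,-0.28,-0.02,0,0,0],[-1,0,0,0,0,0,0],[-1,0,0,0,0,0,0]]'
python3 - <<'E'
from h import *
for n in('scene','top')*2:
    p=snapshot(n)
    for k in('post','camera','swivel_axis','tip','handle'): print(n,k,[(np.round(d['location'],1).tolist(),round(d['conf'],2)) for d in place_of(p,k)][:2])
s=sense();print(s['wrist_torque'],s['ft_force'],s['tool_pos'],s['tcp_rot'])
p=snapshot('scene')
o=np.array([205,150]);z=p['image'][o[1]:o[1]+80,o[0]:o[0]+106]
cv2.imwrite('pics/c6.png',cv2.resize(z,(795,600),interpolation=cv2.INTER_CUBIC)[:,:,::-1])
E
```

```text
time: 15.72
tool_pos: [668.8, -40.7, 248.9]
tcp_rot: [179.7, -0.0, 69.2]
ft_force: [4.2, -3.0, 7.1]
finger_gap: 21.2
grip_force: 29.6
time: 16.22
tool_pos: [658.9, -37.0, 251.4]
tcp_rot: [179.6, -0.1, 69.2]
ft_force: [2.4, -3.0, 12.3]
finger_gap: 20.7
grip_force: 29.3
scene post [([506.1, 20.4, 227.9], 0.83)]
scene camera [([547.0, 5.3, 180.5], 0.73)]
scene swivel_axis [([648.9, -36.2, 183.5], 0.59)]
scene tip [([489.9, 164.5, 65.2], 0.67), ([395.2, 15.1, 37.2], 0.58)]
scene handle [([656.7, -35.8, 270.8], 0.44)]
top post [([505.7, 23.2, 224.6], 0.67), ([546.2, 7.1, 181.1], 0.32)]
top camera [([546.5, 6.4, 181.4], 0.56)]
top swivel_axis [([651.3, -32.5, 180.0], 0.86)]
top tip [([494.1, 157.8, 64.3], 0.76)]
top handle []
scene post []
scene camera [([544.2, 6.1, 178.9], 0.57)]
scene swivel_axis [([651.9, -37.0, 182.0], 0.96)]
scene tip [([490.8, 163.4, 64.0], 0.78), ([485.3, 28.8, 45.1], 0.57)]
scene handle [([656.7, -35.7, 272.3], 0.62)]
top post [([506.7, 22.9, 224.3], 0.51)]
top camera [([548.4, 6.8, 179.8], 0.81)]
top swivel_axis [([652.9, -33.9, 179.0], 0.71)]
top tip [([492.6, 159.6, 65.6], 0.74)]
top handle []
[-0.36726764 -0.58578061  0.03197855] [ 3.08031306 -3.55799113 13.12284094] [658.92577684 -37.01066178 251.4354902 ] [ 1.79631612e+02 -5.20170626e-02  6.91803111e+01]
```

View pics/c6.png

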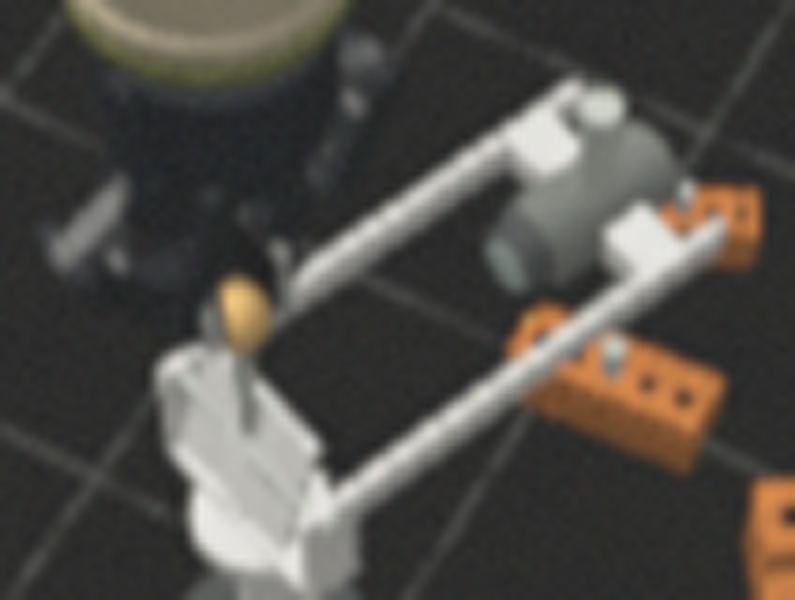

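The ball is held and the mirror tipped towards the camera, with the sight line passing over the middle holder (px 612,350). I'll measure the tilt from the ball's pixel shift.

```bash
python3 - <<'E'
from h import *
p=snapshot('scene')
def pr(X):
    u=p['intrinsics']@(p['R']@np.array(X,float)+p['t']);return u[:2]/u[2]
def ball(im,o,k):
    h=cv2.cvtColor(im,cv2.COLOR_BGR2HSV);m=((h[...,0]>12)&(h[...,0]<28)&(h[...,1]>90)&(h[...,2]>120)).astype(np.uint8)
    n,l,st,c=cv2.connectedComponentsWithStats(m);i=1+np.argmax(st[1:,4]);b=st[i]
    q=np.argwhere(l==i)[:,::-1].astype(np.float32);(x,y),r=cv2.minEnclosingCircle(q)
    f=lambda v:np.round((np.array(v)+.5)/k-.5+o,2)
    print('bbox',f(b[:2]),f(b[:2]+b[2:4]),'circ',f((x,y)),round(r/k,2),'cen',f(c[i]))
c5=cv2.imread('pics/c5.png');ball(c5[:400],np.array([205,165]),8)
c6=cv2.imread('pics/c6.png');ball(c6[:,:450],np.array([205,150]),7.5)
y=np.deg2rad(-21);ax=np.array([654,-34.5,180])
for t in(0,.26,.28,.3,.32,.34):
    a=t-.35;print(t,pr(ax+[-90*np.sin(a)*np.cos(y),-90*np.sin(a)*np.sin(y),90*np.cos(a)]).round(2))
T=np.array([486.3,30.3,50]);print('axis px',pr(ax),'tip px',pr(T))
d=[sense() for _ in range(1)][0];print(d['tool_pos'],d['ft_force'])
E
```

```text
bbox [222.94 193.31] [231.81 203.06] circ [227.37 198.2 ] 4.92 cen [227.31 198.25]
bbox [234.03 186.77] [240.57 196.1 ] circ [236.55 191.34] 4.66 cen [237.02 191.24]
0 [228.57 197.51]
0.26 [235.69 191.55]
0.28 [236.25 191.14]
0.3 [236.81 190.73]
0.32 [237.38 190.33]
0.34 [237.94 189.94]
axis px [239.46158764 207.25802332] tip px [287.52638393 195.77380366]
[658.91737157 -37.00744707 251.38791671] [ 3.08444369 -2.85957592 11.91497979]
```

Vision gives a tilt of about 0.315 and the tool travel about 0.295, against a target of 0.313. One small nudge, hold, check and hand in.

```bash
python3 -m handwheel '[[-1,0,-0.07,-0.1,0,0,0],[-1,0,0,0,0,0,0],[-1,0,0,0,0,0,0],[-1,0,0,0,0,0,0],[-1,0,0,0,0,0,0],[-1,0,0,0,0,0,0]]'
python3 - <<'E'
from h import *
for n in('top','scene')*2:
    p=snapshot(n)
    for k in('post','camera','swivel_axis','tip','handle'): print(n,k,[np.round(d['location'],1).tolist() for d in place_of(p,k)][:3])
E
```

```text
time: 18.02
tool_pos: [658.0, -36.7, 251.5]
tcp_rot: [179.7, -0.0, 69.2]
ft_force: [3.3, -2.2, 9.3]
finger_gap: 20.1
grip_force: 29.9
top post [[504.5, 22.6, 224.2]]
top camera [[505.7, -417.2, 15.0], [549.6, 7.3, 183.3]]
top swivel_axis [[653.5, -33.8, 178.0]]
top tip [[493.0, 161.4, 67.3], [543.8, 8.8, 181.3]]
top handle []
scene post [[508.8, 19.5, 233.9]]
scene camera [[545.6, 6.9, 179.2]]
scene swivel_axis [[650.3, -36.7, 183.1]]
scene tip [[489.8, 29.7, 46.6], [491.6, 164.3, 66.7], [394.5, 15.8, 38.3]]
scene handle [[653.7, -37.7, 265.8]]
top post [[507.2, 23.5, 224.6]]
top camera [[548.0, 8.4, 183.8]]
top swivel_axis [[656.1, -33.9, 179.9]]
top tip [[492.7, 159.5, 66.6]]
top handle []
scene post [[508.3, 21.6, 230.3]]
scene camera [[546.2, 5.4, 178.4], [658.0, -33.8, 270.7]]
scene swivel_axis [[650.8, -36.0, 181.3]]
scene tip [[492.8, 164.5, 61.9], [487.3, 30.7, 51.1], [396.1, 14.3, 35.9]]
scene handle [[658.6, -35.8, 270.2]]
```

The gap is creeping shut (21.6 → 20.1) with an upward push on the tool, so the pads sit too high on the ball. I'll slide down over it while holding.

```bash
python3 -m handwheel '[[-1,0,0,0.2,0,0,0],[-1,0,0,0.2,0,0,0],[-1,0,0,0.2,0,0,0],[-1,0,0,0,0,0,0]]' 20;  python3 -m handwheel '[[-1,0,0,0.2,0,0,0],[-1,0,0,0.2,0,0,0],[-1,0,0,0,0,0,0],[-1,0,0,0,0,0,0]]'
```

```text
time: 19.55
tool_pos: [660.3, -37.4, 251.0]
tcp_rot: [179.2, -0.1, 69.2]
ft_force: [2.4, -3.2, 27.7]
finger_gap: 20.4
grip_force: 33.1
time: 19.88
tool_pos: [662.5, -38.1, 250.1]
tcp_rot: [178.8, -0.2, 69.1]
ft_force: [6.4, -5.6, 35.2]
finger_gap: 20.2
grip_force: 38.1
```

```bash
python3 -m handwheel '[[-1,0,0,-0.5,0,0,0],[-1,0,0,-0.5,0,0,0],[-1,0,0.5,0.05,0,0,0],[-1,0,0.6,0.1,0,0,0],[-1,0,0.6,0.15,0,0,0],[-1,0,0.6,0.15,0,0,0],[-1,0,0.5,0.18,0,0,0],[-1,0,0,0,0,0,0],[0,0,0,0,0,0,0],[0,0,0,0,0,0,0],[0,0,0,0,0,0,0],[0,0,0,0,0,0,0]]' 20
python3 - <<'E'
from h import *
p=snapshot('scene')
for k in('post','camera','swivel_axis','tip','handle'): print(k,[np.round(d['location'],1).tolist() for d in place_of(p,k)][:3])
def pr(X):
    u=p['intrinsics']@(p['R']@np.array(X,float)+p['t']);return u[:2]/u[2]
o=np.array([205,150])
print((pr(sense()['tool_pos'])-o+.5)*7.5)
z=p['image'][o[1]:o[1]+80,o[0]:o[0]+106]
cv2.imwrite('pics/c7.png',cv2.resize(z,(795,600),interpolation=cv2.INTER_CUBIC)[:,:,::-1])
E
```

```text
time: 20.88
tool_pos: [682.0, -45.8, 241.2]
tcp_rot: [-179.8, 0.0, 69.2]
ft_force: [-0.5, -0.5, -0.9]
finger_gap: 42.5
grip_force: 0.0
post [[507.3, 21.7, 227.2]]
camera [[548.8, 6.3, 179.6]]
swivel_axis [[648.4, -37.5, 182.3]]
tip [[494.8, 163.5, 64.3], [488.0, 28.1, 46.8], [392.5, 15.1, 36.9]]
handle [[682.7, -45.4, 266.3]]
[183.15523258 392.19220332]
```

View pics/c7.png

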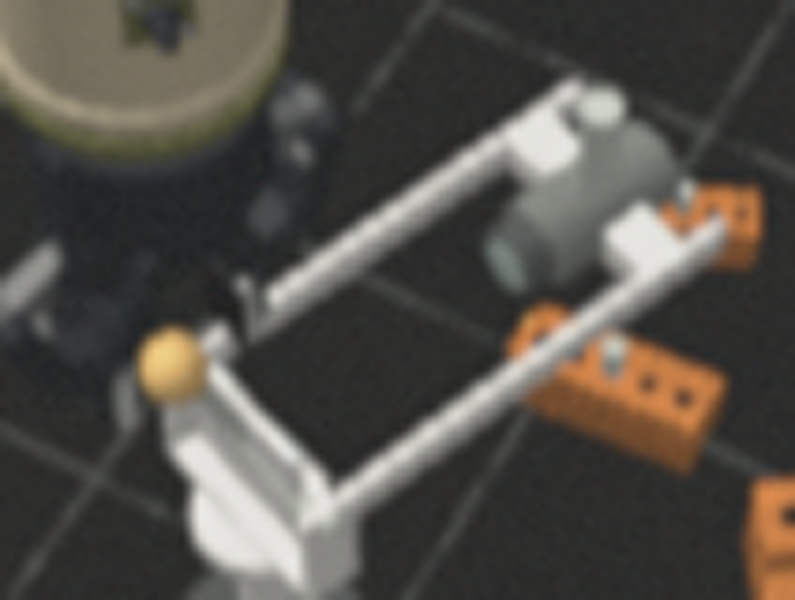

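The frame is unmoved and the ball (px 172,365) is back at the stop. I'll go 10 mm deeper, regrip and check the gap.

```bash
python3 -m handwheel '[[0,0,0,0.5,0,0,0],[0,0,0,0.5,0,0,0],[0,0,0,0,0,0,0]]'; python3 -m handwheel '[[-1,0,0,0,0,0,0],[-1,0,0,0,0,0,0],[-1,0,0,0,0,0,0],[-1,0,0,0,0,0,0],[-1,0,0,0,0,0,0],[-1,0,0,0,0,0,0],[-1,0,0,0,0,0,0]]' 30; python3 -m handwheel '[[-1,0,-0.26,-0.09,0,0,0],[-1,0,-0.27,-0.09,0,0,0],[-1,0,-0.27,-0.07,0,0,0],[-1,0,-0.28,-0.07,0,0,0],[-1,0,0,0,0,0,0]]'
```

```text
time: 21.43
tool_pos: [682.1, -46.0, 230.8]
tcp_rot: [-179.9, 0.0, 69.2]
ft_force: [-0.0, -0.6, -0.3]
finger_gap: 42.9
grip_force: 0.0
time: 22.02
tool_pos: [682.6, -46.1, 232.4]
tcp_rot: [-180.0, 0.0, 69.2]
ft_force: [0.4, 0.3, -3.2]
finger_gap: 21.9
grip_force: 29.5
time: 22.43
tool_pos: [672.6, -42.3, 236.7]
tcp_rot: [179.9, -0.0, 69.2]
ft_force: [2.3, -1.2, -1.1]
finger_gap: 21.5
grip_force: 30.2
```

```bash
python3 -m handwheel '[[-1,0,-0.27,-0.06,0,0,0],[-1,0,-0.28,-0.05,0,0,0],[-1,0,-0.28,-0.04,0,0,0],[-1,0,-0.28,-0.03,0,0,0],[-1,0,-0.28,-0.02,0,0,0],[-1,0,-0.28,-0.02,0,0,0],[-1,0,0,0,0,0,0],[-1,0,0,0,0,0,0],[-1,0,0,0,0,0,0]]'; python3 - <<'E'
from h import *
p=snapshot('scene')
o=np.array([205,150]);z=p['image'][o[1]:o[1]+80,o[0]:o[0]+106]
z=cv2.resize(z,(795,600),interpolation=cv2.INTER_CUBIC)[:,:,::-1];cv2.imwrite('pics/c8.png',z)
def ball(im,o,k):
    h=cv2.cvtColor(im,cv2.COLOR_BGR2HSV);m=((h[...,0]>12)&(h[...,0]<28)&(h[...,1]>90)&(h[...,2]>120)).astype(np.uint8)
    n,l,st,c=cv2.connectedComponentsWithStats(m);i=1+np.argmax(st[1:,4]);b=st[i]
    q=np.argwhere(l==i)[:,::-1].astype(np.float32);(x,y),r=cv2.minEnclosingCircle(q)
    f=lambda v:np.round((np.array(v)+.5)/k-.5+o,2)
    print('bbox',f(b[:2]),f(b[:2]+b[2:4]),'circ',f((x,y)),round(r/k,2),'cen',f(c[i]))
ball(cv2.imread('pics/c7.png')[:,:450],o,7.5);ball(np.ascontiguousarray(z)[:,:450],o,7.5)
for n in('scene','top')*3:
    p=snapshot(n)
    print(n,{k:[np.round(d['location'],1).tolist() for d in place_of(p,k)][:1] for k in('post','swivel_axis','handle')})
s=sense();print(s['finger_gap'],s['ft_force'],s['tool_pos'])
E
```

```text
time: 23.18
tool_pos: [658.3, -36.9, 240.7]
tcp_rot: [179.7, -0.0, 69.2]
ft_force: [3.9, -2.0, 5.1]
finger_gap: 21.8
grip_force: 29.7
bbox [222.97 193.3 ] [231.77 203.03] circ [227.51 198.2 ] 4.92 cen [227.3  198.25]
bbox [233.77 186.77] [240.43 196.1 ] circ [236.5  191.37] 4.74 cen [237.02 191.14]
scene {'post': [[505.9, 19.6, 229.1]], 'swivel_axis': [[651.0, -35.2, 184.8]], 'handle': [[658.6, -34.2, 269.1]]}
top {'post': [[506.0, 22.6, 223.5]], 'swivel_axis': [[653.4, -34.7, 182.2]], 'handle': []}
scene {'post': [[507.0, 20.3, 229.3]], 'swivel_axis': [[651.8, -34.8, 180.4]], 'handle': [[657.0, -35.2, 268.6]]}
top {'post': [[505.9, 21.4, 224.3]], 'swivel_axis': [[652.2, -33.3, 181.0]], 'handle': []}
scene {'post': [[505.8, 23.7, 229.6]], 'swivel_axis': [[649.0, -36.2, 183.7]], 'handle': [[656.7, -35.5, 271.6]]}
top {'post': [[506.0, 24.2, 223.7]], 'swivel_axis': [[650.8, -35.8, 180.2]], 'handle': []}
21.780697968194783 [ 2.71618913 -3.95281971  6.07958886] [658.35506244 -36.88001175 240.65168284]
```

View pics/c8.png

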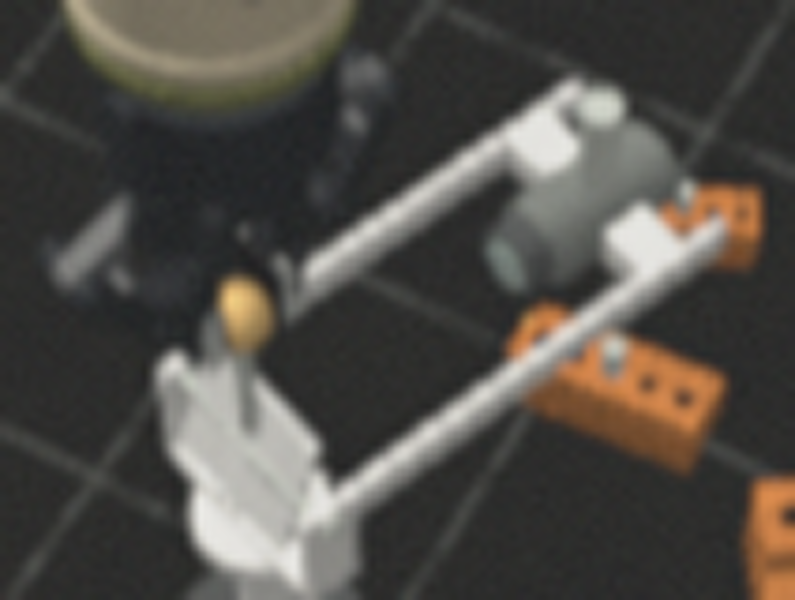

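The grip is stable (gap 21.8) and the frame hasn't moved. Final small nudge, settle, hand in.

```bash
python3 -m handwheel '[[-1,0,-0.08,0,0,0,0],[-1,0,0,0,0,0,0],[-1,0,0,0,0,0,0],[-1,0,0,0,0,0,0],[-1,0,0,0,0,0,0],[-1,0,0,0,0,0,0]]' && python3 -c "
from bench import *
s=sense();print(s['finger_gap'],s['tool_pos'])
if s['finger_gap']>21: print(hand_in())"
```

```text
time: 24.93
tool_pos: [657.8, -36.6, 240.7]
tcp_rot: [179.7, -0.0, 69.2]
ft_force: [5.3, -3.5, 5.2]
finger_gap: 21.7
grip_force: 29.8
21.698137987300363 [657.7869847  -36.64046376 240.68604113]
the job is handed in; nothing more can be done
None
```

I handed the job in at about 25 s: the camera frame is swung to line up with the middle holder's tip (within about 0.3° by both cameras), and the arm is holding the mirror at an estimated tilt of 0.30–0.32 rad against a target of 0.313; the first handle grip was slipping, so I let the mirror spring back and regripped, and no verdict was returned.

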